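Lay out a surplus parts lot in the three-compartment tray

TASK

Lay out this lot of parts in the long three-compartment tray: the finned heat sink in the end compartment next to the bench meter, the transformer in the other end compartment, next to the carton, and the lens standing upright between them in the middle compartment, each upright on the tray's floor and in the middle of its compartment. The fan goes flat on top of the heat sink, centred on it and square with it. Leave the meter and the carton where they are.

Things in the scene. Friction and masses are not known exactly. Their poses are not given: they have to be found in the camera images.
- heat_sink: Finned aluminium heat sink, loose, about 140 g: a square block 54 x 54 mm, 28 mm high, base plate down and open parallel fins up (the fins run along its x; their tops form a flat seat). Solid to the touch all round, can be gripped across either pair of sides. Origin at the centre of its underside, x and y along its sides, z up.
- fan: Square black axial cooling fan, loose, about 50 g: 50 x 50 mm, 20 mm thick, lying flat, with a round opening, hub and blades. Solid to the touch. Origin at the centre of its underside, x and y along its sides, z up.
- transformer: Iron-core transformer, loose, about 380 g, upright: dark laminated core 60 mm (its x) x 28 mm (its y) x 50 mm high; a copper coil with white end flanges stands out of both long faces, 44 mm over all along y (flat coil faces 38 mm wide, 7 to 43 mm above the underside). Best gripped across the coil, along its y. Origin at the centre of its underside, z up.
- lens: Black camera lens, loose, about 110 g: a cylinder 40 mm in diameter and 48 mm high, standing on end, with glass in its top face. Origin at the centre of its underside, z up along its axis.
- tray: Long low blue plastic tray, fixed: 118 mm (its x) x 286 mm (its y), floor 4 mm thick, walls and two dividers 4 mm thick, tops 10 mm above the counter. Three equal compartments in a row along y, each 110 (x) x 90 mm (y) inside, centred at y = -94, 0, +94 mm. Origin at the centre of its underside, z up; y points roughly to the robot's left, turned up to 0.2 rad.
- meter: Small grey bench meter, a box 80 x 80 mm, 60 mm high, with a dark display, knob and sockets on the face towards the robot, vent slots on top; loose, 0.9 kg. Stands just beyond one end of the tray, either one: about 210 mm from the tray's centre at positive or negative tray y. Leave it alone. Origin at the centre of its underside.
- carton: Small plain cardboard carton, 80 x 80 mm, 55 mm high, with a strip of paper tape over its top; loose, 0.6 kg. It stands just beyond the tray's other end, across from the meter. Leave it alone. Origin at the centre of its underside.
Mind the look-alikes: they are no part of the job. Leave any orange look-alike of the fan alone. Leave any yellow look-alike of the heat_sink alone.

How it is judged:
By the outcome, as a careful person would: the job done as asked, in the order asked, and still so for the second after the job is handed in, with the robot touching nothing.
It also fails if it takes over 90 s, if anything falls off the work surface, if the arm or the gripper's body presses on something with over 40 N, if the wrist force passes 120 N, or if a joint passes its speed limit or range.

ROBOT

A 6-joint arm with a two-finger parallel gripper is mounted at the origin on the work surface. World frame = base frame: x ahead of the robot, y to its left, z up, the work surface at z = 0. Lengths are in m, angles in rad, forces in N, time in s.
With the tool pointing down it reaches from about 0.375 to 0.9 m from the base axis. Payload 3.1 kg.
Tool frame: the origin (TCP) lies between the finger pads; the fingertips stand manip.finger_overhang ahead of it and the grasp point (between the pads) lies 5 mm behind it (manip.finger_overhang is the distance from the TCP to the fingertips, in m); z points along the fingers, y is the line along which they close (so a half turn about z gives the same grasp; the last joint's range is limited). The gripper opens to 85 mm and grips with 20 to 120 N. Pads are 22 mm wide; open, the fingers measure 114 mm over their backs; the gripper's body (76 mm by 85 mm) begins 54 mm behind the grasp point. The pads swing forward as they close: fully open they stand 13 mm farther back than shut.
Start: joints at [-1.494, 0.527, 1.433, -0, 1.181, -0.178], TCP at [0.158, -0.605, 0.245] pointing down, gripper open.
Joint ranges: [-3.08, 3.08], [-0.75, 2.2], [0.22, 2.44], [-1.43, 4.57], [0, 2.65], [-2.85, 2.85]. Speed limits (rad/s): [2.79, 2.79, 3.14, 3.14, 3.14, 3.14].

INTERFACE

Orientations are given as a unit quaternion [x, y, z, w].
In Python, from station import manip gives the robot as it stands.
- The arm moves only by the tool drive_tool, never from a script. Its argument "plan" is a list of rows, each a list of 7 numbers: the shift along the tool's x, y, z in m, then the turn, a rotation vector about the tool's x, y, z in degrees, then the opening, from -1 (shut) to 1 (fully open). In form: [[x, y, z, wx, wy, wz, gripper], ...]. A call has 1 to 10 rows; each row shifts and turns the commanded pose from where the row before left it, along the tool's axes as they then stand; what a row does not reach is not made up. A row lasts 1/10 s, in which the tool goes at most 50 mm and 8.59 degrees, less where a joint would pass 70% of its speed; a pose out of reach is approached as far as the arm can. A call is refused whole if a number of a shift passes 0.05 or a number of a turn 8.59, either way. A call with a gripper value outside its range is refused whole. The fingers move at their own pace and stop on an object; "newtons" is the grip in N (left out, the last holds). Time passes only in rows, so rows that do not move let the fingers close. It gives the time, the measured TCP pose, the force, the opening and the grip force at its end, in the units of the state.
- manip.sense(): the state, without advancing time (a new reading comes with each control period).
- manip.snapshot(name): name is "scene" or "top" or "wrist"; returns a dict with "image" (420x560x3 uint8, red, green, blue), "z_map" (420x560 float32, m along the optical axis (not along the pixel's ray), 0 where there is no reading), "fov_y" (degrees; the focal length in pixels is half the picture's height over the tangent of half this angle, whatever the lens; pixels are square), "cx", "cy" (the principal point, pixels), "extrinsics" (4x4, takes a point from camera to world coordinates); the wrist camera has in their place "mount" (4x4, takes a point from camera to tool coordinates, whose origin is the TCP and whose axes are the flange's). Camera axes: x right, y up, looking along -z (the intrinsics and any distortion apply to the point x, -y, -z); pixel columns grow to the right and rows downward; lengths in m; the calibration is good to about 2 mm. A picture is of the moment at which its call begins: read the wrist's pose just before it.
- manip.sign_off(): hands the job in; it is judged then, once.
The state is a dict: "t": time; "q": joint angles; "qd": joint speeds; "tau": joint torques, N m; "tcp_pos": TCP position; "tool_rot": TCP orientation; "force": force on the tool from outside, world axes, zero at the start; "ft_torque": the same for the moment, N m; "finger_gap": opening from 0.0 (shut) to 1.0 (fully open); "gripper_force": force on a finger pad.
Only numpy, scipy, OpenCV 4.12 (cv2) and the standard library are available. Lean on these libraries where they do the work, as an engineer would, in place of code of your own. Each camera call takes 0.05 s, during which the arm holds its last target. There are 200 camera calls.

## Working session

There is one attempt and no reset: what is moved stays moved. The work goes in short steps, Python scripts to look and compute and a tool call to move; the robot and the scene stay as the last step left them, time stands still between calls to the robot, and variables do not carry over. Pictures are saved under pics/ and viewed, at most 14 in all, crops included, and the job is handed in when it is done.

Besides the shell and the picture viewer there is one more tool, called as name(argument=value, ...), one argument or row to a line, values as JSON. drive_tool: Moves the arm, as the interface text tells. Its arguments: {"type":"object","properties":{"plan":{"type":"array"},"newtons":{"type":"number"}},"required":["plan"]}

```bash
ls; mkdir -p pics; python3 - <<'E'
from station import manip
import cv2,numpy as np
print(manip.sense(), manip.finger_overhang)
for n in("top","scene"):
    s=manip.snapshot(n); cv2.imwrite(f"pics/{n}0.png",s["image"][:,:,::-1]); np.savez(f"{n}0.npz",**s)
    print(n,{k:v for k,v in s.items() if k not in("image","z_map")})
E
```

```text
pics
{'t': 0.0, 'q': array([-1.49352199e+00,  5.28494634e-01,  1.43391549e+00, -1.81857642e-05,
        1.18136937e+00, -1.78508289e-01]), 'qd': array([-3.37905475e-04,  4.94079273e-04,  4.52767813e-04,  4.50369264e-05,
        9.44901999e-05, -1.45311424e-03]), 'tau': array([ 4.50157177e-04, -4.42348516e+01, -1.78023988e+01, -1.03098841e-04,
        8.56720872e-03, -3.06549293e-07]), 'tcp_pos': array([ 0.15809163, -0.60396573,  0.24431189]), 'tool_rot': array([ 9.91832013e-01,  1.27546317e-01,  4.69245854e-05, -1.09244735e-03]), 'force': array([-0.74344373,  1.0378316 , -0.22251117]), 'ft_torque': array([-0.01251845,  0.00865851,  0.0062363 ]), 'gripper_force': 0.0, 'finger_gap': 0.9971411292219831} 0.014
top {'fov_y': 48.59973288202151, 'cx': 275.0866352670627, 'cy': 210.96430825480667, 'extrinsics': array([[ 0.00137416,  0.99527776, -0.09705823,  0.40090795],
       [-0.99999802,  0.00122825, -0.00156303,  0.02483168],
       [-0.00143643,  0.09706019,  0.99527748,  1.07392214],
       [ 0.        ,  0.        ,  0.        ,  1.        ]])}
scene {'fov_y': 44.59939571000887, 'cx': 288.9983117646876, 'cy': 206.91232393045183, 'extrinsics': array([[ 0.56996628, -0.57825144,  0.58374969,  1.26073008],
       [ 0.82152697,  0.41421302, -0.39181758, -0.46625142],
       [-0.01522764,  0.70288893,  0.71113661,  0.96182707],
       [ 0.        ,  0.        ,  0.        ,  1.        ]])}
```

View pics/top0.png

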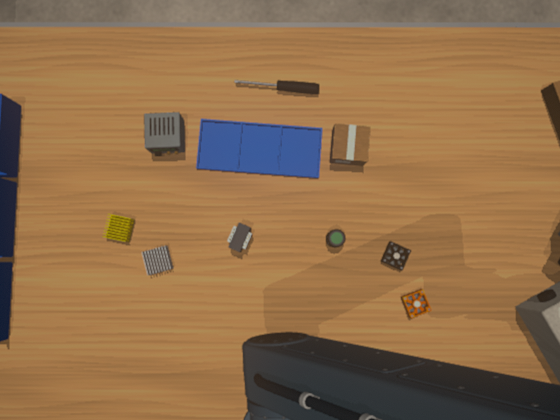

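View pics/scene0.png

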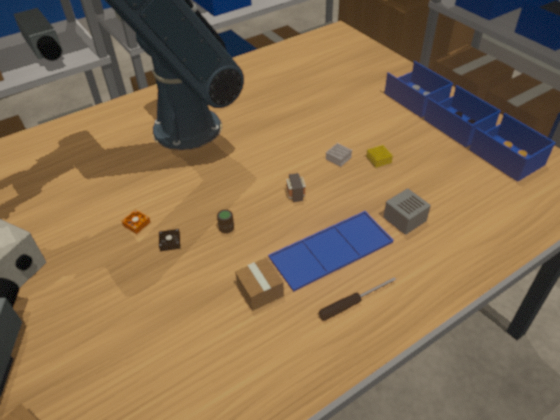

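The top view shows the meter at (165,132), which is +y, and the carton at (350,145). The tray is at (260,148), the heat sink at (158,261), the transformer at (240,238), the lens at (336,239) and the fan at (396,256). The look-alikes are yellow at (119,229) and orange at (416,303). The scene view agrees, with the tray at (330,248).

```bash
cat > h.py <<'E'
import numpy as np,cv2
from scipy.spatial.transform import Rotation as R
def foc(s): return s["image"].shape[0]/2/np.tan(np.radians(float(s["fov_y"]))/2)
def tf(s,st=None):
    if "extrinsics" in s: return s["extrinsics"]
    T=np.eye(4);T[:3,:3]=R.from_quat(st["tool_rot"]).as_matrix();T[:3,3]=st["tcp_pos"];return T@s["mount"]
def cloud(s,T):
    z=s["z_map"];v,u=np.mgrid[:z.shape[0],:z.shape[1]];f=foc(s)
    p=np.stack([(u-s["cx"])/f*z,-(v-s["cy"])/f*z,-z],-1)@T[:3,:3].T+T[:3,3]
    p[z==0]=np.nan;return p
def cast(s,T,uv,h):
    uv=np.atleast_2d(uv).astype(float);f=foc(s)
    d=np.stack([(uv[:,0]-s["cx"])/f,-(uv[:,1]-s["cy"])/f,-np.ones(len(uv))],-1)@T[:3,:3].T
    return T[:3,3]+d*((h-T[2,3])/d[:,2])[:,None]
def rect(p):
    """min-area rectangle of xy points (m): centre, sides, angle deg of first side"""
    (c,s,a)=cv2.minAreaRect((p[:,:2]*1000).astype(np.float32));return np.round(c,1),np.round(s,1),round(a,1)
E
python3 - <<'E'
from h import *
for n in("top","scene"):
    s=dict(np.load(n+"0.npz"));T=tf(s);P=cloud(s,T);z=P[...,2]
    hsv=cv2.cvtColor(s["image"],cv2.COLOR_RGB2HSV)
    print(n,"table z",np.nanmedian(z[(abs(P[...,0]-.5)<.25)&(abs(P[...,1])<.35)]))
    m=((z>.012)&(z<.08)&(P[...,0]>.25)&(P[...,0]<.95)&(abs(P[...,1])<.45)).astype(np.uint8)
    k,l,st,c=cv2.connectedComponentsWithStats(m)
    for i in range(1,k):
        if st[i,4]<60: continue
        q=P[l==i];zt=np.percentile(q[:,2],80);t=q[q[:,2]>zt-.006]
        print(np.round(c[i]),st[i,4],"ztop",round(zt,4),rect(t),np.median(hsv[l==i],0))
    b=((hsv[...,0]>100)&(hsv[...,0]<130)&(hsv[...,1]>130)&(P[...,0]>.4)&(abs(P[...,1])<.3)&(z>-.02)&(z<.03))
    q=P[b];print("tray",b.sum(),rect(q),np.percentile(q[:,2],[5,50,95]))
E
```

```text
top table z 0.0016341400811892282
[290.  85.] 568 ztop 0.0256 (array([798.9, -13.8]), array([124.4,  24.9]), 85.9) [13. 97. 64.]
[164. 132.] 1575 ztop 0.0619 (array([682.4, 278.5]), array([82. , 81.2]), 3.0) [ 19.  25. 108.]
[350. 144.] 1463 ztop 0.0568 (array([ 656.4, -143.3]), array([80.6, 81.1]), 85.0) [ 15. 135. 137.]
[240. 237.] 491 ztop 0.0516 (array([444.8, 105.8]), array([41.9, 59.4]), 67.1) [12. 43. 88.]
[336. 238.] 290 ztop 0.0497 (array([ 442.4, -109. ]), array([38.1, 37.6]), 89.2) [15.5 89.  90. ]
[396. 255.] 351 ztop 0.021 (array([ 404.6, -247.8]), array([51.1, 50.6]), 65.7) [ 14. 107.  68.]
[157. 260.] 594 ztop 0.0285 (array([393.5, 292.6]), array([53.8, 55.3]), 15.9) [ 15.   32.  119.5]
[417. 303.] 370 ztop 0.0208 (array([ 297.8, -290.5]), array([51.1, 50.8]), 20.5) [ 14.  207.5 158. ]
tray 5836 (array([652.8,  64.1]), array([282.5, 116.1]), 85.6) [0.00139162 0.00480863 0.01008168]
scene table z 0.003163298038342255
[338. 153.] 348 ztop 0.03 (array([391., 291.]), array([58. , 60.6]), 17.8) [ 15.  41. 136.]
[379. 154.] 353 ztop 0.0298 (array([463.1, 382.5]), array([56.5, 60.2]), 76.7) [ 24. 213. 152.]
[295. 186.] 411 ztop 0.0517 (array([440. , 104.5]), array([42.7, 67. ]), 68.9) [14. 76. 98.]
[406. 209.] 1318 ztop 0.0622 (array([679.8, 276.7]), array([82.5, 84.6]), 2.7) [ 17.  46. 100.]
[135. 219.] 310 ztop 0.022 (array([ 293.7, -291.2]), array([57.6, 53.4]), 20.2) [ 15. 219. 160.]
[225. 219.] 311 ztop 0.0504 (array([ 440. , -110.3]), array([41.5, 39.4]), 16.4) [ 16. 119.  79.]
[168. 238.] 337 ztop 0.0221 (array([ 399.9, -247.6]), array([50. , 55.6]), 65.4) [ 15. 118.  62.]
[259. 282.] 1600 ztop 0.0577 (array([ 652.9, -144.4]), array([81.4, 82.3]), 85.2) [ 16. 132. 146.]
[345. 302.] 604 ztop 0.0266 (array([799.4,  -3.2]), array([150.8,  24.3]), 84.7) [ 14.  104.5  70. ]
tray 3987 (array([652.8,  61.1]), array([280.3, 116.9]), 85.4) [0.00274119 0.00604312 0.01109156]
```

drive_tool(
  plan=[
    [0.0337, -0.0331, -0.0055, 0, 0, 0, 1],
    [0.0337, -0.0331, -0.0055, 0, 0, 0, 1],
    [0.0337, -0.0331, -0.0055, 0, 0, 0, 1],
    [0.0337, -0.0331, -0.0055, 0, 0, 0, 1],
    [0.0337, -0.0331, -0.0055, 0, 0, 0, 1],
    [0.0337, -0.0331, -0.0055, 0, 0, 0, 1],
    [0.0337, -0.0331, -0.0055, 0, 0, 0, 1],
    [0.0337, -0.0331, -0.0055, 0, 0, 0, 1],
    [0.0337, -0.0331, -0.0055, 0, 0, 0, 1],
    [0.0337, -0.0331, -0.0055, 0, 0, 0, 1],
  ],
)

```text
t: 1.1
tcp_pos: [0.4009, -0.1972, 0.3004]
tool_rot: [0.992, 0.127, -0.0, -0.0]
force: [0.9, -0.1, -0.7]
finger_gap: 1.003
gripper_force: 0.0
```

```bash
cat >> h.py <<'E'
def theta(st):
    x=R.from_quat(st["tool_rot"]).as_matrix()[:,0];return np.degrees(np.arctan2(x[1],x[0]))
def go(st,xyz,th):
    """tool-frame shift (translate first), then turn about tool z"""
    M=R.from_quat(st["tool_rot"]).as_matrix();d=M.T@(np.array(xyz)-st["tcp_pos"])
    print("t %.2f"%st["t"],"tcp",np.round(st["tcp_pos"],4),"th %.2f"%theta(st),"tilt",np.round(M[:2,2],4),"q",np.round(st["q"],2))
    w=-(th-theta(st));print("shift",np.round(d,4),"dist %.3f"%np.linalg.norm(d),"turn z %.2f"%w)
def snap(manip,name,save):
    st=manip.sense();s=manip.snapshot(name);cv2.imwrite(f"pics/{save}.png",s["image"][:,:,::-1]);np.savez(save+".npz",T=tf(s,st),**s);return s,tf(s,st),st
def objs(s,T,zmin=.012,table=0):
    P=cloud(s,T);z=P[...,2];hsv=cv2.cvtColor(s["image"],cv2.COLOR_RGB2HSV)
    m=((z>zmin)&(z<.08)).astype(np.uint8);k,l,st,c=cv2.connectedComponentsWithStats(m)
    print("table",np.nanmedian(z[abs(z)<.008]))
    for i in range(1,k):
        if st[i,4]<300: continue
        q=P[l==i];zt=np.percentile(q[:,2],80);t=q[q[:,2]>zt-.006]
        print(np.round(c[i]),st[i,:4],"ztop %.4f"%zt,rect(t),np.median(hsv[l==i],0))
E
python3 - <<'E'
from h import *;from station import manip
s,T,st=snap(manip,"wrist","w1");print(s["mount"].round(3),s["fov_y"]);go(st,[.42,.19,.30],100);objs(s,T)
E
```

```text
[[ 0.001  0.961  0.278  0.07 ]
 [ 1.    -0.001 -0.     0.   ]
 [-0.     0.278 -0.961 -0.128]
 [ 0.     0.     0.     1.   ]] 66.125738818122
t 1.10 tcp [ 0.4009 -0.1972  0.3004] th 14.63 tilt [-0.0002  0.0003] q [-0.71  0.21  1.79  0.    1.14  0.61]
shift [ 0.1163 -0.3698  0.0005] dist 0.388 turn z -85.37
table -0.0006415207734540296
[30. 80.] [ 0 47 65 64] ztop 0.0494 (array([441.1, 103.2]), array([42.5, 60.2]), 67.6) [22. 46. 51.]
[214. 131.] [195 113  39  36] ztop 0.0482 (array([ 440.1, -110.4]), array([38.9, 38.6]), 10.1) [ 62. 124.  71.]
[315. 188.] [288 161  55  54] ztop 0.0196 (array([ 401.2, -248.6]), array([50.5, 50.1]), 65.4) [ 15. 119.  81.]
[323. 268.] [304 249  38  39] ztop 0.0195 (array([ 294.4, -291.6]), array([51.2, 50.1]), 20.8) [ 12. 191. 166.]
[517. 313.] [469 289  91  48] ztop 0.0654 (array([ 311.2, -553.8]), array([21.3, 90.8]), 37.0) [18. 55. 64.]
```

View pics/w1.png

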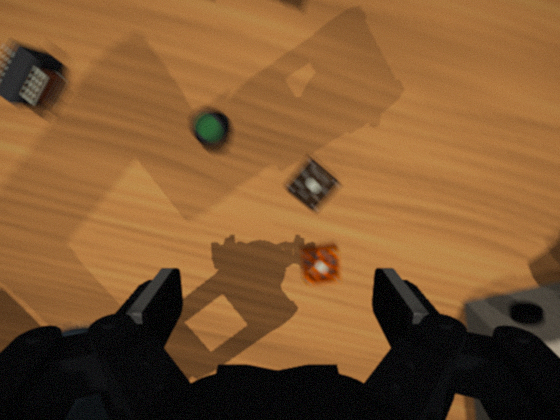

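The wrist view shows the fan at (315,186), the lens at (211,127), the orange look-alike at (321,264) and the transformer at (30,80). Their heights match the spec. Next I go to the heat sink.

drive_tool(
  plan=[
    [0.0145, -0.046, 0.0, 0, 0, 0, 1],
    [0.0145, -0.046, 0.0, 0, 0, 0, 1],
    [0.0145, -0.046, 0.0, 0, 0, 0, 1],
    [0.0145, -0.046, 0.0, 0, 0, 0, 1],
    [0.0145, -0.046, 0.01, 0, 0, 0, 1],
    [0.0145, -0.046, 0.01, 0, 0, 0, 1],
    [0.0145, -0.046, 0.01, 0, 0, 0, 1],
    [0.0145, -0.046, 0.01, 0, 0, 0, 1],
    [0.0, -0.044, 0.02, 0, 0, 0, 1],
  ],
)

```text
t: 2.05
tcp_pos: [0.4107, 0.2314, 0.2408]
tool_rot: [0.992, 0.128, 0.003, -0.0]
force: [0.3, 0.1, -1.6]
finger_gap: 1.005
gripper_force: 0.0
```

drive_tool(
  plan=[
    [0, 0, 0, 0, 0, -8.5, 1],
    [0, 0, 0, 0, 0, -8.5, 1],
    [0, 0, 0, 0, 0, -8.5, 1],
    [0, 0, 0, 0, 0, -8.5, 1],
    [0, 0, 0, 0, 0, -8.5, 1],
    [0, 0, 0, 0, 0, -8.5, 1],
    [0, 0, 0, 0, 0, -8.5, 1],
    [0, 0, 0, 0, 0, -8.5, 1],
    [0, 0, 0, 0, 0, -8.5, 1],
    [0, 0, 0, 0, 0, -8.5, 1],
  ],
)

```text
t: 3.05
tcp_pos: [0.4083, 0.2285, 0.24]
tool_rot: [0.643, 0.766, -0.0, -0.0]
force: [0.1, 0.0, -0.1]
finger_gap: 0.998
gripper_force: 0.0
```

drive_tool(
  plan=[
    [0, 0, 0, 0, 0, -6, 1],
    [0, 0, 0, 0, 0, 0, 1],
  ],
)

```text
t: 3.25
tcp_pos: [0.4083, 0.2285, 0.24]
tool_rot: [0.604, 0.797, -0.0, -0.0]
force: [-0.2, 1.0, -0.1]
finger_gap: 1.0
gripper_force: 0.0
```

```bash
python3 - <<'E'
from h import *;from station import manip
s,T,st=snap(manip,"wrist","w2");go(st,[.392,.291,.10],106);objs(s,T)
E
```

```text
t 3.25 tcp [0.4083 0.2285 0.24  ] th 105.64 tilt [-0.0008 -0.0002] q [ 0.27  0.33  1.82 -0.    1.   -0.  ]
shift [0.0645 0.0013 0.14  ] dist 0.154 turn z -0.36
table -0.000591291247519582
[389.  63.] [363  30  53  66] ztop 0.0274 (array([479.4, 378.4]), array([54.3, 22.2]), 78.4) [ 23. 224. 118.]
[521. 215.] [473 169  87  94] ztop 0.0597 (array([673. , 277.3]), array([71. , 79.9]), 2.5) [45. 19. 76.]
[276. 298.] [248 268  57  62] ztop 0.0496 (array([442. , 105.4]), array([40.4, 60.1]), 67.9) [20. 36. 51.]
```

View pics/w2.png

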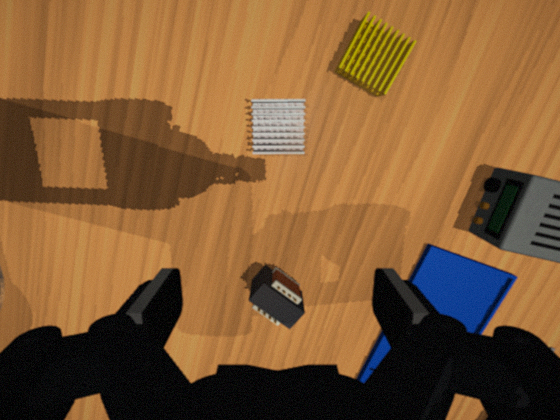

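The wrist view shows the heat sink at (278,127) with its fins along the tool's y, the yellow look-alike at (377,53) and the transformer at (276,298). The sink broke up in the depth mask, so I'll measure it from its edges.

```bash
python3 - <<'E'
from h import *;from station import manip
s=dict(np.load("w2.npz"));T=s["T"];P=cloud(s,T)
hsv=cv2.cvtColor(s["image"],cv2.COLOR_RGB2HSV)
m=((hsv[...,1]<70)&(hsv[...,2]>110)).astype(np.uint8);m[:, :230]=0;m[:,330:]=0;m[:80]=0;m[175:]=0
m=cv2.morphologyEx(m,cv2.MORPH_CLOSE,np.ones((9,9)));m=cv2.morphologyEx(m,cv2.MORPH_OPEN,np.ones((9,9)))
v,u=np.nonzero(m);q=P[m>0];print(len(v),u.min(),u.max(),v.min(),v.max(),"z",np.nanpercentile(q[:,2],[10,50,90,98]))
print("cast",rect(cast(s,T,np.c_[u,v],.0275)))
t=q[(q[:,2]>.02)];print("depth",rect(t),len(t))
# same point by two views (top camera ray vs wrist ray)
s0=dict(np.load("top0.npz"));T0=s0["extrinsics"]
def ray(s,T,uv):a=cast(s,T,uv,0.)[0];d=a-T[:3,3];return T[:3,3],d/np.linalg.norm(d)
(a,d),(b,e)=ray(s,T,[u.mean(),v.mean()]),ray(s0,T0,[157.6,260.6])
k=np.linalg.lstsq(np.c_[d,-e],b-a,rcond=None)[0];print("two-view",(a+d*k[0]).round(4),(b+e*k[1]).round(4))
go(manip.sense(),[.392,.291,.10],106)
E
```

```text
2909 251 304 99 153 z [0.00545403 0.00772874 0.02780882 0.02854659]
cast (array([390.6, 291.6]), array([53.9, 53. ]), 15.7)
depth (array([390.5, 291.5]), array([53.7, 53.2]), 15.6) 1221
two-view [0.3905 0.2923 0.0154] [0.3909 0.2923 0.0154]
t 3.30 tcp [0.4083 0.2286 0.2401] th 105.53 tilt [-0.0006 -0.0002] q [ 0.27  0.33  1.82 -0.    1.   -0.  ]
shift [0.0645 0.0011 0.1401] dist 0.154 turn z -0.47
```

drive_tool(
  newtons=40,
  plan=[
    [0.033, 0.0002, 0.03, 0, 0, 0, 1],
    [0.033, 0.0002, 0.03, 0, 0, 0, 1],
    [0, 0, 0.045, 0, 0, 0, 1],
    [0, 0, 0.045, 0, 0, 0, 1],
    [0, 0, 0.04, 0, 0, 0, 1],
    [0, 0, 0.025, 0, 0, 0, 1],
    [0, 0, 0.0145, 0, 0, 0, 1],
    [0, 0, 0, 0, 0, 0, 1],
  ],
)

```text
t: 4.1
tcp_pos: [0.39, 0.2919, 0.0087]
tool_rot: [0.605, 0.796, -0.002, -0.001]
force: [0.0, 0.2, 0.4]
finger_gap: 1.0
gripper_force: 0.0
```

drive_tool(
  newtons=40,
  plan=[
    [0, 0, 0, 0, 0, 0, -1],
    [0, 0, 0, 0, 0, 0, -1],
    [0, 0, 0, 0, 0, 0, -1],
    [0, 0, 0, 0, 0, 0, -1],
    [0, 0, 0, 0, 0, 0, -1],
    [0, 0, 0, 0, 0, 0, -1],
  ],
)

```text
t: 4.7
tcp_pos: [0.3918, 0.2928, 0.012]
tool_rot: [0.604, 0.797, 0.001, 0.001]
force: [-0.1, 0.7, 7.1]
finger_gap: 0.62
gripper_force: 43.8
```

drive_tool(
  plan=[
    [0, 0, -0.02, 0, 0, 0, -1],
    [0, 0, -0.04, 0, 0, 0, -1],
    [0, 0, -0.05, 0, 0, 0, -1],
    [-0.039, 0.022, -0.05, 0, 0, 0, -1],
    [-0.039, 0.022, -0.03, 0, 0, 0, -1],
    [-0.039, 0.022, -0.03, 0, 0, 0, -1],
    [-0.039, 0.022, -0.028, 0, 0, 0, -1],
    [-0.039, 0.022, 0, 0, 0, 0, -1],
    [-0.039, 0.022, 0, 0, 0, 0, -1],
    [-0.039, 0.022, 0, 0, 0, 0, -1],
  ],
)

```text
t: 5.7
tcp_pos: [0.599, 0.0841, 0.2406]
tool_rot: [0.604, 0.797, 0.0, -0.0]
force: [-0.5, 0.9, -0.9]
finger_gap: 0.628
gripper_force: 43.2
```

drive_tool(
  plan=[
    [-0.039, 0.022, 0, 0, 0, 0, -1],
    [0, 0, 0, 0, 0, 7, -1],
    [0, 0, 0, 0, 0, 7, -1],
    [0, 0, 0, 0, 0, 6, -1],
    [0, 0, 0, 0, 0, 0, -1],
    [0, 0, 0, 0, 0, 0, -1],
  ],
)

```text
t: 6.3
tcp_pos: [0.6298, 0.0539, 0.24]
tool_rot: [0.733, 0.681, -0.0, -0.0]
force: [-0.8, 0.4, -2.2]
finger_gap: 0.623
gripper_force: 43.1
```

```bash
python3 - <<'E'
from h import *;from station import manip
s,T,st=snap(manip,"wrist","w3");go(st,[.66,.157,.10],85.6);print(st["finger_gap"],st["force"])
P=cloud(s,T);z=P[...,2];hsv=cv2.cvtColor(s["image"],cv2.COLOR_RGB2HSV)
b=((hsv[...,0]>100)&(hsv[...,0]<130)&(hsv[...,1]>120)&(z>-.02)&(z<.03)).astype(np.uint8)
k,l,ss,c=cv2.connectedComponentsWithStats(b);print(ss[1:][ss[1:,4]>300])
q=P[b>0];q=q[(abs(q[:,0]-.65)<.1)&(abs(q[:,1]-.06)<.2)];print(rect(q),np.percentile(q[:,2],[5,50,95]))
E
```

```text
t 6.30 tcp [0.6298 0.0539 0.24  ] th 85.78 tilt [-0.0009  0.0001] q [-0.09  0.54  1.42  0.    1.18 -0.02]
shift [0.105  0.0227 0.1399] dist 0.176 turn z 0.18
0.6233356523304208 [-0.75094649  0.37044215 -2.22361694]
[[  241    36   117   201 20134]]
(array([654.1,  98.7]), array([212.1, 117.2]), 85.7) [0.00211638 0.00349943 0.0092734 ]
```

View pics/w3.png

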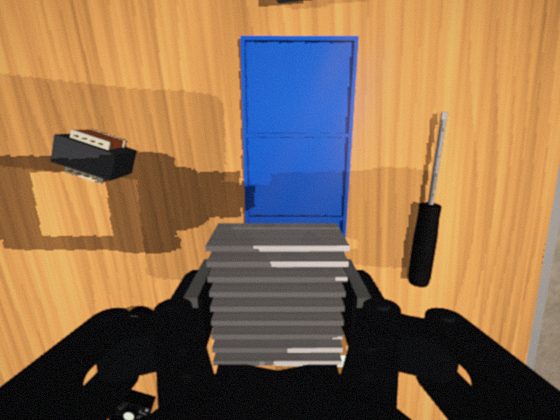

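The tray's far end shows at row 38 with dividers at rows 134 and 216, and the held heat sink is at (278,295). From the end edge the tray's centre comes to (0.651, 0.062) with its y axis at 85.7°, which agrees with the other views.

drive_tool(
  plan=[
    [0.035, 0.007, 0.02, 0, 0, 0, -1],
    [0.035, 0.007, 0.03, 0, 0, 0, -1],
    [0.034, 0.007, 0.04, 0, 0, 0, -1],
    [0, 0, 0.045, 0, 0, 0, -1],
    [0, 0, 0.045, 0, 0, 0, -1],
    [0, 0, 0.03, 0, 0, 0, -1],
    [0, 0, 0.008, 0, 0, 0, -1],
    [0, 0, 0.003, 0, 0, 0, -1],
    [0, 0, 0, 0, 0, 0, -1],
    [0, 0, 0, 0, 0, 0, -1],
  ],
)

```text
t: 7.35
tcp_pos: [0.6604, 0.1542, 0.0238]
tool_rot: [0.733, 0.68, 0.002, 0.001]
force: [0.6, -0.0, -1.7]
finger_gap: 0.625
gripper_force: 43.0
```

drive_tool(
  plan=[
    [0, 0, 0, 0, 0, 0, -1],
    [0, 0, 0, 0, 0, 0, -1],
  ],
)

```text
t: 7.55
tcp_pos: [0.6594, 0.1541, 0.023]
tool_rot: [0.733, 0.68, 0.001, 0.001]
force: [-0.4, -0.1, -0.9]
finger_gap: 0.625
gripper_force: 43.0
```

```bash
python3 - <<'E'
from h import *;from station import manip
st=manip.sense();go(st,[.6583,.1563,.0155],85.7)
E
```

```text
t 7.55 tcp [0.6594 0.1541 0.023 ] th 85.66 tilt [0.0025 0.0002] q [0.06 0.87 1.42 0.   0.84 0.14]
shift [ 0.0021 -0.0013  0.0075] dist 0.008 turn z -0.04
```

drive_tool(
  plan=[
    [0.002, -0.0012, 0.004, 0, 0, 0, -1],
    [0, 0, 0.0025, 0, 0, 0, -1],
    [0, 0, 0.001, 0, 0, 0, -1],
    [0, 0, 0, 0, 0, 0, -1],
  ],
)

```text
t: 7.95
tcp_pos: [0.6576, 0.1565, 0.0161]
tool_rot: [0.733, 0.68, 0.0, 0.0]
force: [-3.0, -0.5, 9.9]
finger_gap: 0.623
gripper_force: 44.4
```

drive_tool(
  plan=[
    [0, 0, 0, 0, 0, 0, 0.6],
    [0, 0, 0, 0, 0, 0, 0.6],
    [0, 0, 0, 0, 0, 0, 0.6],
    [0, 0, -0.02, 0, 0, 0, 0.6],
    [0, 0, -0.04, 0, 0, 0, 0.6],
    [0, 0, -0.045, 0, 0, 0, 0.6],
    [0, 0, -0.045, 0, 0, 0, 0.6],
    [0, 0, -0.045, 0, 0, 0, 0.6],
    [0, 0, 0, 0, 0, 0, 0.6],
  ],
)

```text
t: 8.85
tcp_pos: [0.6621, 0.1567, 0.2169]
tool_rot: [0.733, 0.68, 0.006, 0.005]
force: [0.5, 0.2, 0.8]
finger_gap: 0.799
gripper_force: 0.0
```

drive_tool(
  plan=[
    [-0.0216, -0.0385, 0, 0, 0, 0, 0.6],
    [-0.0216, -0.0385, 0, 0, 0, 0, 0.6],
    [-0.0216, -0.0385, 0, 0, 0, 0, 0.6],
    [-0.0216, -0.0385, 0, 0, 0, 0, 0.6],
    [0, 0, 0, 0, 0, 0, 0.6],
    [0, 0, 0, 0, 0, -8, 0.6],
    [0, 0, 0, 0, 0, -8, 0.6],
    [0, 0, 0, 0, 0, -8, 0.6],
    [0, 0, 0, 0, 0, -8, 0.6],
    [0, 0, 0, 0, 0, -8, 0.6],
  ],
)

```text
t: 9.85
tcp_pos: [0.4979, 0.0818, 0.2084]
tool_rot: [0.454, 0.891, -0.0, -0.0]
force: [0.2, -0.2, 0.1]
finger_gap: 0.803
gripper_force: 0.0
```

drive_tool(
  plan=[
    [0, 0, 0, 0, 0, -8, 0.6],
    [0, 0, 0, 0, 0, -8, 0.6],
    [0, 0, 0, 0, 0, -8, 0.6],
    [0, 0, 0, 0, 0, -8, 0.6],
    [0, 0, 0, 0, 0, 0, 0.6],
    [0, 0, 0, 0, 0, 0, 0.6],
  ],
)

```text
t: 10.45
tcp_pos: [0.4977, 0.0818, 0.2086]
tool_rot: [0.195, 0.981, -0.0, -0.0]
force: [-0.2, -0.1, -0.3]
finger_gap: 0.797
gripper_force: 0.0
```

```bash
python3 - <<'E'
from h import *;from station import manip
s,T,st=snap(manip,"wrist","w4");go(st,[.4418,.1048,.02],157.8);objs(s,T)
s,T,st=snap(manip,"top","top1");objs(s,T)
E
```

```text
t 10.45 tcp [0.4977 0.0818 0.2086] th 157.49 tilt [-0.0003  0.0001] q [-0.06  0.42  1.77  0.    0.95 -1.24]
shift [ 6.040e-02 -1.000e-04  1.886e-01] dist 0.198 turn z -0.31
table -0.0005464056884005308
[276. 134.] [252  99  51  71] ztop 0.0498 (array([442.1, 103.7]), array([41.6, 59. ]), 67.6) [18. 47. 61.]
[ 75. 218.] [ 44 194  63  49] ztop 0.0481 (array([ 440.6, -110.5]), array([39.3, 39.5]), 49.8) [ 65. 116.  41.]
[516. 284.] [460 230 100 112] ztop 0.0597 (array([679.1, 273.1]), array([81.9, 73.3]), 1.6) [47. 18. 60.]
[409. 289.] [391 270  34  41] ztop 0.0311 (array([651.1, 171.6]), array([21.7, 41.2]), 86.8) [13. 23. 95.]
[122. 401.] [101 379  41  41] ztop 0.0551 (array([ 636.5, -162.1]), array([41.3, 55.2]), 70.1) [ 15. 165. 150.]
table 0.00044101442181332384
[290.  85.] [235  80  85  14] ztop 0.0256 (array([801. ,   8.3]), array([169.4,  23.4]), 85.9) [13. 98. 74.]
[554.  99.] [544  80  16  47] ztop 0.0465 (array([ 769. , -611.2]), array([62.5, 16.5]), 0.6) [ 15. 135.  68.]
[  7. 170.] [  0  94  19 163] ztop 0.0597 (array([587.5, 628.3]), array([343.1,   9.2]), 0.1) [116. 105. 
[... 191 characters left out ...]
0.5, 80.5]), 84.3) [ 15. 135. 157.]
[219. 139.] [207 130  25  19] ztop 0.0328 (array([667.3, 155.8]), array([54.4, 38.5]), 85.0) [ 26.  10. 144.]
[396. 255.] [382 241  30  29] ztop 0.0209 (array([ 404.3, -247.9]), array([51.1, 50.6]), 65.9) [ 15.  106.5  84. ]
[  4. 297.] [  0 262  11  79] ztop 0.0380 (array([302.8, 628.1]), array([169.6,   6.2]), 0.0) [111. 146.  60.]
[542. 324.] [518 283  42  96] ztop 0.0681 (array([ 259. , -546.2]), array([ 61.8, 148. ]), 87.6) [16. 61. 90.]
[416. 303.] [402 289  30  29] ztop 0.0210 (array([ 297.4, -290.4]), array([50.7, 50.8]), 19.7) [ 15. 206. 184.]
[287. 408.] [252 391  77  29] ztop 0.0460 (array([65. ,  1.5]), array([ 19. , 130.5]), 0.3) [90. 12. 57.]
```

View pics/w4.png

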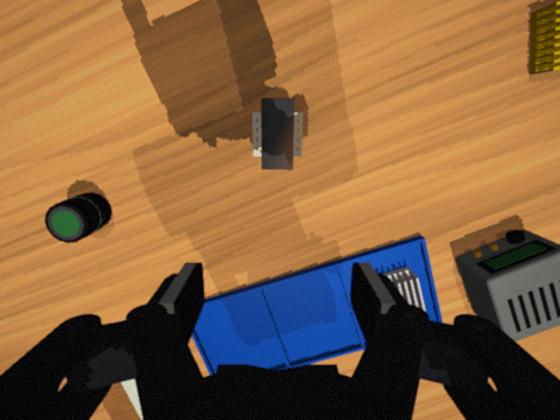

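The transformer at (276,134) lines up between the fingers, with its coil along the tool's y. Now I descend and grip it.

drive_tool(
  newtons=60,
  plan=[
    [0.03, 0, 0.01, 0, 0, 0, 0.6],
    [0.03, 0, 0.02, 0, 0, 0, 0.6],
    [0, 0, 0.04, 0, 0, 0, 0.6],
    [0, 0, 0.04, 0, 0, 0, 0.6],
    [0, 0, 0.04, 0, 0, 0, 0.6],
    [0, 0, 0.025, 0, 0, 0, 0.6],
    [0, 0, 0.0135, 0, 0, 0, 0.6],
    [0, 0, 0, 0, 0, 0, 0.6],
    [0, 0, 0, 0, 0, 0, 0.6],
  ],
)

```text
t: 11.45
tcp_pos: [0.4422, 0.1045, 0.0205]
tool_rot: [0.194, 0.981, -0.0, -0.0]
force: [0.2, 0.2, 0.4]
finger_gap: 0.801
gripper_force: 0.0
```

drive_tool(
  newtons=60,
  plan=[
    [0, 0, 0, 0, 0, 0, -1],
    [0, 0, 0, 0, 0, 0, -1],
    [0, 0, 0, 0, 0, 0, -1],
    [0, 0, 0, 0, 0, 0, -1],
    [0, 0, 0, 0, 0, 0, -1],
    [0, 0, 0, 0, 0, 0, -1],
  ],
)

```text
t: 12.05
tcp_pos: [0.4427, 0.1046, 0.0217]
tool_rot: [0.194, 0.981, 0.0, 0.001]
force: [-0.4, 0.4, 6.9]
finger_gap: 0.51
gripper_force: 62.0
```

drive_tool(
  plan=[
    [0, 0, -0.02, 0, 0, 0, -1],
    [0, 0, -0.035, 0, 0, 0, -1],
    [0, 0, -0.045, 0, 0, 0, -1],
    [-0.039, -0.0082, -0.02, 0, 0, 0, -1],
    [-0.04, -0.0082, 0, 0, 0, 0, -1],
    [-0.04, -0.0082, 0, 0, 0, 0, -1],
    [-0.04, -0.0082, 0, 0, 0, 0, -1],
    [-0.04, -0.0082, 0, 0, 0, 0, -1],
    [-0.04, -0.0082, 0, 0, 0, 0, -1],
    [0, 0, 0, 0, 0, 0, -1],
  ],
)

```text
t: 13.05
tcp_pos: [0.6497, -0.0361, 0.1408]
tool_rot: [0.195, 0.981, -0.001, 0.004]
force: [-0.7, -0.0, -4.2]
finger_gap: 0.506
gripper_force: 62.4
```

drive_tool(
  plan=[
    [0, 0, 0, 0, 0, -6.1, -1],
    [0, 0, 0, 0, 0, -6.1, -1],
    [0, 0, 0, 0, 0, -6.0, -1],
    [0, 0, 0, 0, 0, 0, -1],
    [0, 0, 0, 0, 0, 0, -1],
  ],
)

```text
t: 13.55
tcp_pos: [0.6434, -0.0315, 0.14]
tool_rot: [0.037, 0.999, 0.0, -0.001]
force: [-0.1, -0.4, -3.6]
finger_gap: 0.506
gripper_force: 62.7
```

```bash
python3 - <<'E'
from h import *;from station import manip
s,T,st=snap(manip,"wrist","w5");go(st,[.6443,-.0319,.0265],175.7);print(st["force"],st["finger_gap"])
P=cloud(s,T)
hsv=cv2.cvtColor(s["image"],cv2.COLOR_RGB2HSV)
b=((hsv[...,0]>100)&(hsv[...,0]<130)&(hsv[...,1]>120)&(abs(P[...,2])<.03));q=P[b]
print(rect(q),np.percentile(q[:,2],[5,50,95]))
E
```

```text
t 13.55 tcp [ 0.6434 -0.0315  0.14  ] th 175.74 tilt [-0.0016  0.0004] q [-0.22  0.68  1.47  0.    1.   -1.72]
shift [-0.0012 -0.0004  0.1135] dist 0.114 turn z 0.04
[-0.06606963 -0.35467481 -3.56920041] 0.5064335251908568
(array([693.3,  59.6]), array([286.4, 201.5]), 85.7) [0.00230244 0.00349604 0.00931452]
```

View pics/w5.png

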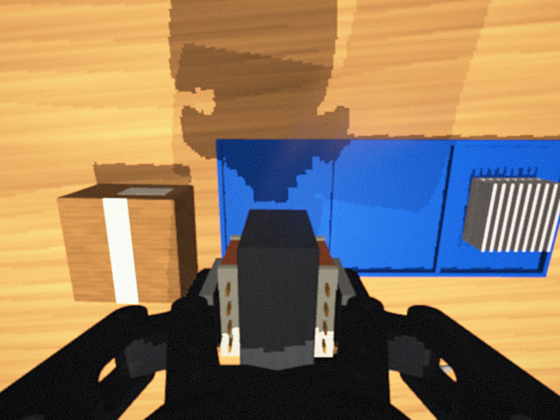

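The transformer is held at (278,290) over the tray, and the carton at (125,245) and sink at (512,213) are visible. I'll check the tray's edges in this view.

```bash
python3 - <<'E'
from h import *
for n in("w5","w3"):
    s=dict(np.load(n+".npz"));T=s["T"];P=cloud(s,T);hsv=cv2.cvtColor(s["image"],cv2.COLOR_RGB2HSV)
    b=((hsv[...,0]>100)&(hsv[...,0]<130)&(hsv[...,1]>120)&(P[...,2]<.03)&(P[...,2]>-.01))
    a=np.radians(-4.3);c=np.array([.6513,.0618]);X=np.array([np.cos(a),np.sin(a)]);Y=np.array([-X[1],X[0]])
    q=P[b];q=q[(abs(q[:,0]-.65)<.075)]
    x=(q[:,:2]-c)@X*1e3;y=(q[:,:2]-c)@Y*1e3
    for lo in range(-140,141,40):
        k=(y>lo)&(y<lo+20)
        if k.sum()>50:print(n,lo,"x",np.percentile(x[k],[.5,99.5]).round(1))
    k=abs(x)<50;print("y",np.percentile(y[k],[.1,99.9]).round(1))
s=dict(np.load("w5.npz"));P=cloud(s,s["T"]);z=P[...,2]
m=(z>.02)&(z<.04);m[:, :420]=0;q=P[m];print("sink",rect(q),q.shape,np.percentile(q[:,2],90))
E
```

```text
w5 -140 x [-58.4  32.5]
w5 -100 x [-58.4  -0.9]
w5 -60 x [-58.4  41. ]
w5 -20 x [-58.5  57.3]
w5 20 x [-58.6  57.3]
w5 60 x [-58.6  57.4]
w5 100 x [-58.6  58.4]
w5 140 x [ 3.7 58.6]
y [-141.8  142.3]
w3 -60 x [-58.4  57.9]
w3 -20 x [-57.6  57.7]
w3 20 x [-57.7  57.7]
w3 60 x [-57.7  57.4]
w3 100 x [-57.8  57.7]
w3 140 x [-57.5  58.1]
y [-53.5 142.6]
sink (array([657.4, 155.1]), array([56.5, 54.9]), 85.9) (5382, 3) 0.03167308251925699
```

drive_tool(
  plan=[
    [-0.0012, -0.0004, 0.03, 0, 0, 0, -1],
    [0, 0, 0.035, 0, 0, 0, -1],
    [0, 0, 0.03, 0, 0, 0, -1],
    [0, 0, 0.01, 0, 0, 0, -1],
    [0, 0, 0, 0, 0, 0, -1],
    [0, 0, 0, 0, 0, 0, -1],
  ],
)

```text
t: 14.2
tcp_pos: [0.6465, -0.0325, 0.0365]
tool_rot: [0.036, 0.999, -0.0, 0.001]
force: [-0.1, -0.0, -3.6]
finger_gap: 0.505
gripper_force: 62.2
```

```bash
python3 - <<'E'
from h import *;from station import manip
go(manip.sense(),[.6443,-.0319,.0252],175.7)
E
```

```text
t 14.20 tcp [ 0.6465 -0.0325  0.0365] th 175.84 tilt [ 0.0021 -0.0005] q [-0.22  0.83  1.51  0.    0.81 -1.72]
shift [0.0023 0.0004 0.0113] dist 0.012 turn z 0.14
```

drive_tool(
  plan=[
    [0.0015, 0.0004, 0.006, 0, 0, 0, -1],
    [0, 0, 0.003, 0, 0, 0, -1],
    [0, 0, 0.001, 0, 0, 0, -1],
    [0, 0, 0.001, 0, 0, 0, -1],
    [0, 0, 0, 0, 0, 0, -1],
  ],
)

```text
t: 14.7
tcp_pos: [0.6441, -0.0318, 0.0258]
tool_rot: [0.036, 0.999, -0.0, 0.0]
force: [-2.4, 1.0, 4.4]
finger_gap: 0.506
gripper_force: 63.3
```

drive_tool(
  plan=[
    [0, 0, 0, 0, 0, 0, 0.3],
    [0, 0, 0, 0, 0, 0, 0.3],
    [0, 0, 0, 0, 0, 0, 0.3],
    [0, 0, -0.02, 0, 0, 0, 0.3],
    [0, 0, -0.035, 0, 0, 0, 0.3],
    [0, 0, -0.04, 0, 0, 0, 0.3],
    [0, 0, -0.04, 0, 0, 0, 0.6],
    [0, 0, 0, 0, 0, 0, 0.6],
  ],
)

```text
t: 15.5
tcp_pos: [0.6484, -0.0327, 0.166]
tool_rot: [0.036, 0.999, -0.001, 0.007]
force: [1.4, 1.2, -0.0]
finger_gap: 0.799
gripper_force: 0.0
```

drive_tool(
  plan=[
    [0.0395, -0.0187, 0, 0, 0, 0, 0.6],
    [0.0395, -0.0187, 0, 0, 0, 0, 0.6],
    [0.0395, -0.0187, 0, 0, 0, 0, 0.6],
    [0.0395, -0.0187, 0, 0, 0, 0, 0.6],
    [0.0395, -0.0187, 0, 0, 0, 0, 0.6],
    [0, 0, 0, 0, 0, 0, 0.6],
    [0, 0, 0, 0, 0, 0, 0.6],
  ],
)

```text
t: 16.2
tcp_pos: [0.4398, -0.1113, 0.1593]
tool_rot: [0.037, 0.999, 0.0, 0.0]
force: [0.9, 1.1, -0.0]
finger_gap: 0.801
gripper_force: 0.0
```

```bash
python3 - <<'E'
from h import *;from station import manip
go(manip.sense(),[.4403,-.1105,.020],175.7)
s,T,st=snap(manip,"top","top2");objs(s,T)
E
```

```text
t 16.20 tcp [ 0.4398 -0.1113  0.1593] th 175.74 tilt [0.0001 0.0002] q [-0.5   0.45  1.94  0.    0.76 -1.99]
shift [-0.0005  0.0008  0.1393] dist 0.139 turn z 0.04
table 0.0004998139459051476
[290.  85.] [235  80  85  14] ztop 0.0257 (array([801.7,   3.5]), array([160.1,  25.5]), 83.5) [13. 98. 78.]
[554.  99.] [544  80  16  51] ztop 0.0454 (array([ 772.2, -612.5]), array([58.3, 16.2]), 1.3) [ 15. 135.  71.]
[  8. 136.] [ 0 93 20 84] ztop 0.0661 (array([673.2, 628.9]), array([172.4,   8.7]), 1.0) [119.  86.  65.]
[164. 132.] [144 112  41  44] ztop 0.0619 (array([682.4, 278.4]), array([82.4, 80.2]), 3.2) [ 19.  26. 129.]
[350. 144.] [330 123  41  42] ztop 0.0568 (array([ 656.2, -143. ]), array([80.5, 81. ]), 84.3) [ 15. 136. 163.]
[219. 144.] [206 130  26  27] ztop 0.0325 (array([659.5, 156.2]), array([54.2, 53.8]), 85.0) [ 20.  12. 149.]
[301. 148.] [290 133  22  31] ztop 0.0552 (array([645.7, -31.1]), array([43.6, 60.2]), 85.5) [119.   14.5  97. ]
[  6. 215.] [  0 177  16  80] ztop 0.0530 (array([488.6, 627.9]), array([171.4,   5.9]), 0.3) [114. 120.  64.]
[  4. 297.] [  0 262  11  79] ztop 0.0381 (array([302.6, 627.9]), array([170.2,   6.7]), 0.7) [111. 146.  63.]
[542. 324.] [518 282  42  97] ztop 0.0692 (array([ 260.9, -546.5]), array([ 62.1, 145.1]), 86.0) [16. 61. 94.]
```

drive_tool(
  newtons=40,
  plan=[
    [-0.0005, 0.0008, 0.04, 0, 0, 0, 0.6],
    [0, 0, 0.04, 0, 0, 0, 0.6],
    [0, 0, 0.035, 0, 0, 0, 0.6],
    [0, 0, 0.02, 0, 0, 0, 0.6],
    [0, 0, 0.004, 0, 0, 0, 0.6],
    [0, 0, 0, 0, 0, 0, 0.6],
  ],
)

```text
t: 16.85
tcp_pos: [0.4418, -0.1099, 0.0197]
tool_rot: [0.036, 0.999, 0.0, -0.0]
force: [0.2, 0.1, -0.5]
finger_gap: 0.802
gripper_force: 0.0
```

drive_tool(
  newtons=40,
  plan=[
    [0, 0, 0, 0, 0, 0, -1],
    [0, 0, 0, 0, 0, 0, -1],
    [0, 0, 0, 0, 0, 0, -1],
    [0, 0, 0, 0, 0, 0, -1],
    [0, 0, 0, 0, 0, 0, -1],
    [0, 0, 0, 0, 0, 0, -1],
  ],
)

```text
t: 17.45
tcp_pos: [0.4418, -0.1104, 0.0217]
tool_rot: [0.036, 0.999, -0.001, 0.002]
force: [2.3, 1.8, 6.6]
finger_gap: 0.457
gripper_force: 40.4
```

drive_tool(
  plan=[
    [0, 0, -0.02, 0, 0, 0, -1],
    [0, 0, -0.035, 0, 0, 0, -1],
    [0, 0, -0.045, 0, 0, 0, -1],
    [-0.0328, 0.0312, -0.02, 0, 0, 0, -1],
    [-0.0328, 0.0312, 0, 0, 0, 0, -1],
    [-0.0328, 0.0312, 0, 0, 0, 0, -1],
    [-0.0328, 0.0312, 0, 0, 0, 0, -1],
    [-0.0328, 0.0312, 0, 0, 0, 0, -1],
    [-0.0328, 0.0312, 0, 0, 0, 0, -1],
    [0, 0, 0, 0, 0, 0, -1],
  ],
)

```text
t: 18.45
tcp_pos: [0.6552, 0.0661, 0.1411]
tool_rot: [0.034, 0.999, 0.001, 0.004]
force: [-0.8, -1.5, -1.2]
finger_gap: 0.46
gripper_force: 40.7
```

drive_tool(
  plan=[
    [0, 0, 0.03, 0, 0, 0, -1],
    [0, 0, 0.03, 0, 0, 0, -1],
    [0, 0, 0, 0, 0, 0, -1],
    [0, 0, 0, 0, 0, 0, -1],
    [0, 0, 0, 0, 0, 0, -1],
  ],
)

```text
t: 18.95
tcp_pos: [0.6515, 0.062, 0.0821]
tool_rot: [0.036, 0.999, -0.0, 0.001]
force: [-0.2, -0.1, -1.5]
finger_gap: 0.461
gripper_force: 40.7
```

```bash
python3 - <<'E'
from h import *;from station import manip
s,T,st=snap(manip,"wrist","w6");go(st,[.652,.0618,.025],175.7)
P=cloud(s,T);p=(P-st["tcp_pos"])@R.from_quat(st["tool_rot"]).as_matrix()
hsv=cv2.cvtColor(s["image"],cv2.COLOR_RGB2HSV)
g=(hsv[...,0]>45)&(hsv[...,0]<85)&(hsv[...,1]>70)&(abs(p[...,0])<.03)&(abs(p[...,1])<.03);q=p[g];print("glass in tool",len(q),rect(q),np.median(q[:,2]))
E
```

```text
t 18.95 tcp [0.6515 0.062  0.0821] th 175.84 tilt [ 0.0026 -0.0003] q [-0.08  0.77  1.47 -0.    0.9  -1.57]
shift [-0.0003 -0.0002  0.0571] dist 0.057 turn z 0.14
glass in tool 4196 (array([4.7, 0. ]), array([59.4, 33.1]), 88.8) -0.0261375751947583
```

View pics/w6.png

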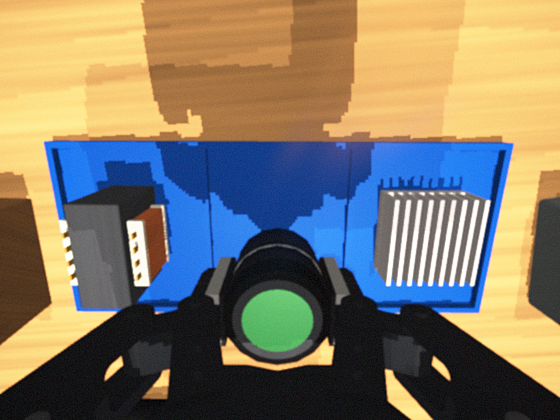

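The held lens sits centred between the fingers with its glass at (277,320). The transformer is at left (115,245) and the sink at right (433,237), both upright.

```bash
python3 - <<'E'
from h import *;from station import manip
s=dict(np.load("w6.npz"));T=s["T"];hsv=cv2.cvtColor(s["image"],cv2.COLOR_RGB2HSV);P=cloud(s,T)
m=((hsv[...,0]>45)&(hsv[...,0]<85)&(hsv[...,1]>70)&(hsv[...,2]>60)).astype(np.uint8)
c=max(cv2.findContours(m,0,1)[0],key=cv2.contourArea);e=cv2.fitEllipse(c);print(e)
zt=np.nanmedian(P[int(e[0][1])-5:int(e[0][1])+5,int(e[0][0])-5:int(e[0][0])+5,2]);print("ztop",zt,cast(s,T,e[0],zt))
E
```

```text
((276.89422607421875, 319.9275207519531), (62.38208770751953, 72.31056213378906), 89.69085693359375)
ztop 0.10815582724552084 [[0.64944692 0.06169403 0.10815583]]
```

drive_tool(
  plan=[
    [-0.0018, 0, 0.025, 0, 0, 0, -1],
    [0, 0, 0.022, 0, 0, 0, -1],
    [0, 0, 0, 0, 0, 0, -1],
    [0, 0, 0, 0, 0, 0, -1],
    [0, 0, 0.004, 0, 0, 0, -1],
    [0, 0, 0.003, 0, 0, 0, -1],
    [0, 0, 0.001, 0, 0, 0, -1],
    [0, 0, 0, 0, 0, 0, -1],
    [0, 0, 0, 0, 0, 0, -1],
  ],
)

```text
t: 19.9
tcp_pos: [0.6527, 0.0623, 0.0258]
tool_rot: [0.036, 0.999, -0.0, 0.0]
force: [0.3, 0.5, -0.4]
finger_gap: 0.459
gripper_force: 40.8
```

drive_tool(
  plan=[
    [-0.0005, 0, 0.001, 0, 0, 0, -1],
    [0, 0, 0, 0, 0, 0, -1],
  ],
)

```text
t: 20.1
tcp_pos: [0.6527, 0.0623, 0.0258]
tool_rot: [0.036, 0.999, -0.0, -0.0]
force: [-2.1, -0.7, 6.5]
finger_gap: 0.458
gripper_force: 41.4
```

drive_tool(
  plan=[
    [0, 0, 0, 0, 0, 0, 0.25],
    [0, 0, 0, 0, 0, 0, 0.25],
    [0, 0, 0, 0, 0, 0, 0.25],
    [0, 0, -0.02, 0, 0, 0, 0.25],
    [0, 0, -0.035, 0, 0, 0, 0.25],
    [0, 0, -0.045, 0, 0, 0, 0.25],
    [0, 0, -0.045, 0, 0, 0, 0.6],
    [0.0191, -0.0388, 0, 0, 0, 0, 0.6],
    [0.0191, -0.0388, 0, 0, 0, 0, 0.6],
    [0.0191, -0.0388, 0, 0, 0, 0, 0.6],
  ],
)

```text
t: 21.1
tcp_pos: [0.5869, -0.0504, 0.17]
tool_rot: [0.035, 0.999, -0.0, 0.001]
force: [-0.5, -1.0, -0.0]
finger_gap: 0.795
gripper_force: 0.0
```

drive_tool(
  plan=[
    [0.0191, -0.0388, 0, 0, 0, 0, 0.6],
    [0.0191, -0.0388, 0, 0, 0, 0, 0.6],
    [0.0191, -0.0388, 0, 0, 0, 0, 0.6],
    [0.0191, -0.0388, 0, 0, 0, 0, 0.6],
    [0.0191, -0.0388, 0, 0, 0, 0, 0.6],
    [0.0191, -0.0388, 0, 0, 0, 0, 0.6],
    [0, 0, 0, 0, 0, 7, 0.6],
    [0, 0, 0, 0, 0, 7, 0.6],
    [0, 0, 0, 0, 0, 6.3, 0.6],
    [0, 0, 0, 0, 0, 0, 0.6],
  ],
)

```text
t: 22.1
tcp_pos: [0.4561, -0.2739, 0.1694]
tool_rot: [0.212, 0.977, 0.0, -0.0]
force: [-0.5, -0.5, -0.3]
finger_gap: 0.801
gripper_force: 0.0
```

```bash
python3 - <<'E'
from h import *;from station import manip
s,T,st=snap(manip,"wrist","w7");go(st,[.401,-.2485,.013],155.5);objs(s,T)
s,T,st=snap(manip,"top","top3");P=cloud(s,T);z=P[...,2]
for n,h in(("lens",(.652,.063)),("sink",(.659,.156)),("trafo",(.645,-.031))):
    m=(np.hypot(P[...,0]-h[0],P[...,1]-h[1])<.042)&(z>.024);q=P[m];q=q[q[:,2]>np.percentile(q[:,2],80)-.008];print(n,rect(q),q[:,2].max())
E
```

```text
t 22.10 tcp [ 0.4561 -0.2739  0.1694] th 155.54 tilt [-0.      0.0001] q [-0.75  0.51  1.74  0.    0.89 -1.89]
shift [0.0607 0.0002 0.1564] dist 0.168 turn z 0.04
table -0.0006193064561241801
[170.  34.] [124   0  93  80] ztop 0.0195 (array([ 294.9, -292.6]), array([51.3, 50.1]), 20.7) [ 11. 255. 127.]
[277. 135.] [247 105  62  61] ztop 0.0196 (array([ 401.9, -249.5]), array([50.1, 49.1]), 65.4) [ 15. 111.  51.]
[500. 314.] [427 279 124  93] ztop 0.0545 (array([ 633.9, -123.6]), array([108.5,  54.5]), 40.2) [ 14. 165.  81.]
lens (array([652.8,  62.7]), array([38.5, 35.9]), 0.5) 0.0596799527019054
sink (array([659.5, 156.3]), array([54.6, 54.6]), 85.6) 0.038001023365631825
trafo (array([645.8, -31.2]), array([43.3, 61.6]), 84.5) 0.05932448735447848
```

The three parts measure within about 1 mm of the compartment centres after the top camera's offset. The fan at (277,135) in the wrist view is black, 50 mm square and aligned with the fingers, so I grip it now.

drive_tool(
  newtons=30,
  plan=[
    [0.03, 0, 0.015, 0, 0, 0, 0.7],
    [0.03, 0, 0.02, 0, 0, 0, 0.7],
    [0, 0, 0.04, 0, 0, 0, 0.7],
    [0, 0, 0.04, 0, 0, 0, 0.7],
    [0, 0, 0.025, 0, 0, 0, 0.7],
    [0, 0, 0.0125, 0, 0, 0, 0.7],
    [0, 0, 0, 0, 0, 0, 0.7],
    [0, 0, 0, 0, 0, 0, 0.7],
  ],
)

```text
t: 23.0
tcp_pos: [0.4021, -0.249, 0.0175]
tool_rot: [0.211, 0.977, -0.0, 0.0]
force: [0.3, 0.3, -0.2]
finger_gap: 0.848
gripper_force: 0.0
```

drive_tool(
  newtons=30,
  plan=[
    [0, 0, 0, 0, 0, 0, -1],
    [0, 0, 0, 0, 0, 0, -1],
    [0, 0, 0, 0, 0, 0, -1],
    [0, 0, 0, 0, 0, 0, -1],
    [0, 0, 0, 0, 0, 0, -1],
    [0, 0, 0, 0, 0, 0, -1],
  ],
)

```text
t: 23.6
tcp_pos: [0.4023, -0.2494, 0.0184]
tool_rot: [0.212, 0.977, -0.001, 0.001]
force: [-0.1, 0.7, 7.5]
finger_gap: 0.576
gripper_force: 31.5
```

drive_tool(
  plan=[
    [0, 0, -0.01, 0, 0, 0, -1],
    [0, 0, -0.02, 0, 0, 0, -1],
    [0, 0, -0.04, 0, 0, 0, -1],
    [0, 0, -0.04, 0, 0, 0, -1],
    [-0.0065, 0.03, -0.03, 0, 0, 0, -1],
    [-0.0065, 0.045, 0, 0, 0, 0, -1],
    [-0.0065, 0.045, 0, 0, 0, 0, -1],
    [-0.0065, 0.045, 0, 0, 0, 0, -1],
    [-0.0065, 0.045, 0, 0, 0, 0, -1],
    [-0.0065, 0.045, 0, 0, 0, 0, -1],
  ],
)

```text
t: 24.6
tcp_pos: [0.5431, -0.0309, 0.158]
tool_rot: [0.212, 0.977, -0.0, 0.0]
force: [0.7, -0.4, -0.4]
finger_gap: 0.577
gripper_force: 31.5
```

drive_tool(
  plan=[
    [-0.0065, 0.045, 0, 0, 0, 0, -1],
    [-0.0065, 0.045, 0, 0, 0, 0, -1],
    [-0.0065, 0.045, 0, 0, 0, 0, -1],
    [-0.0065, 0.045, 0, 0, 0, 0, -1],
    [0, 0.039, 0, 0, 0, 0, -1],
    [0, 0, 0, 0, 0, -7, -1],
    [0, 0, 0, 0, 0, -7, -1],
    [0, 0, 0, 0, 0, -6.2, -1],
    [0, 0, 0, 0, 0, 0, -1],
    [0, 0, 0, 0, 0, 0, -1],
  ],
)

```text
t: 25.6
tcp_pos: [0.6566, 0.1558, 0.1575]
tool_rot: [0.038, 0.999, 0.0, -0.0]
force: [0.0, 0.7, -0.2]
finger_gap: 0.574
gripper_force: 31.6
```

```bash
python3 - <<'E'
from h import *;from station import manip
s,T,st=snap(manip,"wrist","w8");go(st,[.6576,.1553,.055],175.7);print(st["finger_gap"],st["force"])
P=cloud(s,T);p=(P-st["tcp_pos"])@R.from_quat(st["tool_rot"]).as_matrix()
m=(abs(p[...,0])<.04)&(abs(p[...,1])<.024)&(p[...,2]>-.012)&(p[...,2]<.02);q=p[m]
print("fan in tool",len(q),rect(q),np.percentile(q[:,2],[5,50,95]))
for y in(-.015,0,.015):
    k=abs(q[:,1]-y)<.004;print(y,np.percentile(q[k,0],[1,99]).round(4))
z=P[...,2];m=(z>.02)&(z<.04)&(abs(P[...,0]-.657)<.045)&(abs(P[...,1]-.155)<.045);print("sink seen",rect(P[m]),m.sum())
E
```

```text
t 25.60 tcp [0.6566 0.1558 0.1575] th 175.63 tilt [-0.  0.] q [ 0.07  0.69  1.37  0.    1.08 -1.43]
shift [-0.001  -0.0004  0.1025] dist 0.102 turn z -0.07
0.573896043265958 [ 0.04050101  0.67165121 -0.20559632]
fan in tool 12853 (array([0.6, 0. ]), array([48. , 51.5]), 90.0) [-0.00151756  0.00390994  0.01658707]
-0.015 [-0.0238  0.0259]
0 [-0.0237  0.026 ]
0.015 [-0.0239  0.026 ]
sink seen (array([648.3, 155.7]), array([53.8, 36.1]), 85.8) 1286
```

View pics/w8.png

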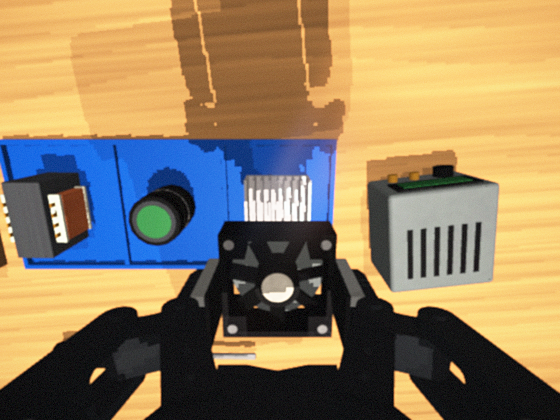

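The fan is held level at (278,278) and centred. The lens at (155,220), the transformer at (48,215) and the sink at (278,198) all stand in place. I lower it onto the sink.

drive_tool(
  plan=[
    [-0.002, -0.0002, 0.03, 0, 0, 0, -1],
    [0, 0, 0.035, 0, 0, 0, -1],
    [0, 0, 0.028, 0, 0, 0, -1],
    [0, 0, 0, 0, 0, 0, -1],
    [0, 0, 0, 0, 0, 0, -1],
    [0, 0, 0, 0, 0, 0, -1],
  ],
)

```text
t: 26.25
tcp_pos: [0.6604, 0.1555, 0.066]
tool_rot: [0.037, 0.999, 0.0, 0.002]
force: [0.5, 0.1, -0.4]
finger_gap: 0.573
gripper_force: 31.6
```

```bash
python3 - <<'E'
from h import *;from station import manip
go(manip.sense(),[.6586,.1555,.0504],175.7)
E
```

```text
t 26.25 tcp [0.6604 0.1555 0.066 ] th 175.73 tilt [0.0036 0.0002] q [ 0.07  0.81  1.41 -0.    0.91 -1.43]
shift [ 0.0019 -0.0002  0.0156] dist 0.016 turn z 0.03
```

drive_tool(
  plan=[
    [0, 0, 0.006, 0, 0, 0, -1],
    [0, 0, 0.004, 0, 0, 0, -1],
    [0, 0, 0, 0, 0, 0, -1],
    [0, 0, 0, 0, 0, 0, -1],
    [0, 0, 0, 0, 0, 0, -1],
    [0, 0, 0, 0, 0, 0, -1],
  ],
)

```text
t: 26.85
tcp_pos: [0.659, 0.1555, 0.0541]
tool_rot: [0.037, 0.999, 0.0, 0.0]
force: [0.4, -0.2, -0.4]
finger_gap: 0.578
gripper_force: 31.6
```

```bash
python3 - <<'E'
from h import *;from station import manip
go(manip.sense(),[.6586,.1555,.0504],175.7)
E
```

```text
t 26.85 tcp [0.659  0.1555 0.0541] th 175.76 tilt [0.0002 0.    ] q [ 0.07  0.83  1.42  0.    0.89 -1.43]
shift [ 0.0004 -0.0001  0.0037] dist 0.004 turn z 0.06
```

drive_tool(
  plan=[
    [0.0004, 0, 0.002, 0, 0, 0, -1],
    [0, 0, 0.0015, 0, 0, 0, -1],
    [0, 0, 0.0005, 0, 0, 0, -1],
    [0, 0, 0, 0, 0, 0, -1],
    [0, 0, 0, 0, 0, 0, -1],
  ],
)

```text
t: 27.35
tcp_pos: [0.6584, 0.1555, 0.0505]
tool_rot: [0.037, 0.999, -0.0, -0.0]
force: [-2.1, 0.4, 4.9]
finger_gap: 0.577
gripper_force: 32.2
```

drive_tool(
  plan=[
    [0, 0, 0, 0, 0, 0, 0.4],
    [0, 0, 0, 0, 0, 0, 0.4],
    [0, 0, 0, 0, 0, 0, 0.4],
    [0, 0, -0.01, 0, 0, 0, 0.4],
    [0, 0, -0.03, 0, 0, 0, 0.4],
    [0, 0, -0.045, 0, 0, 0, 0.4],
    [0, 0, -0.045, 0, 0, 0, 0.4],
    [-0.03, 0.0, -0.02, 0, 0, 0, 0.4],
    [-0.03, 0, 0, 0, 0, 0, 0.4],
    [0, 0, 0, 0, 0, 0, 0.4],
  ],
)

```text
t: 28.35
tcp_pos: [0.7226, 0.1503, 0.2025]
tool_rot: [0.038, 0.999, 0.0, 0.004]
force: [-1.2, -0.1, -0.3]
finger_gap: 0.701
gripper_force: 0.0
```

drive_tool(
  plan=[
    [-0.02, -0.03, 0, 0, 0, 0, 0.4],
    [0, -0.03, 0, 0, 0, 0, 0.4],
    [0, 0, 0, 0, 0, 0, 0.4],
    [0, 0, 0, 0, 0, 0, 0.4],
  ],
)

```text
t: 28.75
tcp_pos: [0.7329, 0.0893, 0.1995]
tool_rot: [0.038, 0.999, 0.0, -0.001]
force: [-0.1, -0.5, 0.5]
finger_gap: 0.698
gripper_force: 0.0
```

```bash
python3 - <<'E'
from h import *;from station import manip
s,T,st=snap(manip,"wrist","w9");P=cloud(s,T);z=P[...,2];go(st,st["tcp_pos"],175.7)
c=np.array([.6513,.0618]);a=np.radians(-4.3);Rm=np.array([[np.cos(a),np.sin(a)],[-np.sin(a),np.cos(a)]])
L=P.copy();L[...,:2]=(P[...,:2]-c)@Rm.T
for n,y,lo,hi in(("fan",.094,.044,.056),("sink",.094,.02,.035),("lens",0,.044,.058),("trafo",-.094,.047,.06)):
    m=(abs(L[...,0])<.045)&(abs(L[...,1]-y)<.042)&(z>lo)&(z<hi);q=L[m]
    if len(q)>20: print(n,"tray frame",rect(q),len(q),np.median(q[:,2]))
E
```

```text
t 28.75 tcp [0.7329 0.0893 0.1995] th 175.67 tilt [-0.002   0.0007] q [-0.03  0.73  1.15  0.    1.26 -1.53]
shift [0. 0. 0.] dist 0.000 turn z -0.03
fan tray frame (array([-0.6, 93.1]), array([49.9, 50.6]), 0.1) 2564 0.05070312714426026
sink tray frame (array([-1. , 90.9]), array([49.2, 53.8]), 90.0) 939 0.03371159559052517
lens tray frame (array([ 0.2, -0.2]), array([39. , 39.1]), 54.1) 1927 0.05162418566383031
trafo tray frame (array([ -0.5, -94.4]), array([43.9, 59.7]), 89.9) 3095 0.05316108199440345
```

View pics/w9.png

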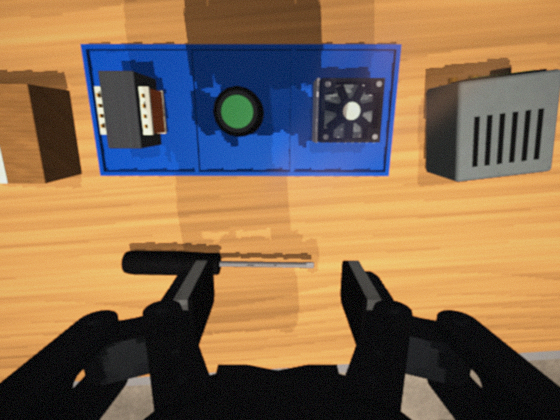

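The final view shows the transformer at (128,108), the lens at (238,110) and the fan square on the sink at (350,110). All measure within about 1 mm of their places, and the arm is clear.

```bash
python3 -c "
from station import manip
print(manip.sign_off())"
```

```text
the job is handed in; nothing more can be done
None
```

The job is handed in at about 29 s of robot time: heat sink, transformer and lens stand upright in their compartments and the fan lies flat and square on the heat sink, each within about 1 mm of centre by the last wrist-camera check, with the meter and carton left alone.

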